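# Sweep the stray nuts into the parts tray

### The arm

A 6-joint arm with a two-finger parallel gripper is mounted at the origin on a cart in front of the work surface, level with it; the furniture and walls round the work are solid. World frame = base frame: x ahead of the robot, y to its left, z up, the work surface at z = 0. Lengths are in m, angles in rad, forces in N, time in s.
With the tool pointing down it reaches from about 0.275 to 0.875 m from the base axis. Payload 12.5 kg.
Tool frame: the origin (TCP) lies at the very end of the fingers, on their centre line; the grasp point (between the pads) lies 19 mm behind it; z points along the fingers, y is the line along which they close (so a half turn about z gives the same grasp; the last joint's range is limited). The gripper opens to 85 mm and grips with 20 to 120 N. Pads are 22 mm wide; open, the fingers measure 114 mm over their backs; the gripper's body (76 mm by 85 mm) begins 54 mm behind the grasp point. The pads swing forward as they close: fully open they stand 13 mm farther back than shut.
Start: joints at [-1.251, 0.351, 1.652, -0, 1.139, -0.085], TCP at [0.217, -0.506, 0.231] pointing down, gripper open.
Joint ranges: [-2.75, 2.75], [-0.79, 2.1], [0.01, 2.65], [-1.57, 4.71], [0.07, 3.14], [-2.87, 2.87]. Speed limits (rad/s): [2.22, 2.22, 2.79, 3.14, 3.14, 3.14].

### API

Orientations are given as a unit quaternion [w, x, y, z].
In Python, from station import sensors, eyes, ctrl gives the robot as it stands.
- The arm moves only by the shell command python3 -m handwheel 'ROWS'. ROWS is a JSON object of lists of equal length, an entry for each row: "offset": the shift along the tool's x, y, z in mm, a list of three; "yaw": the turn about the tool's z in rad; "fingers": the opening, from -1 (shut) to 1 (fully open). In form: {"offset": [[dx, dy, dz], ...], "yaw": [yaw, ...], "fingers": [fingers, ...]}. A call has 1 to 8 rows; each row shifts and turns the commanded pose from where the row before left it, along the tool's axes as they then stand; what a row does not reach is not made up. A row lasts 1/12 s, in which the tool goes at most 41.7 mm and 7.16 degrees, less where a joint would pass 70% of its speed; a pose out of reach is approached as far as the arm can. A call with a gripper value outside its range is refused whole. The fingers move at their own pace and stop on an object; the grip force is fixed at half the most. Time passes only in rows, so rows that do not move let the fingers close. It gives the time, the measured TCP pose, the force, the opening and the grip force at its end, in the units of the state.
- sensors.observe(): the state, without advancing time (a new reading comes with each control period).
- eyes.read_camera(name): name is "side" or "top" or "wrist"; returns a dict with "color" (400x640x3 uint8, red, green, blue), "fx", "fy", "cx", "cy" (pixels), "k1" (the pictures are not rectified: a ray, as slopes to the right and down, at radius r is drawn at 1 + k1 r^2 times it, then the intrinsics apply), "rvec" (rotation vector, rad) and "tvec" (3), from world to camera coordinates, as OpenCV has them. Camera axes: x right, y down, z forward; pixel columns grow to the right and rows downward; lengths in m; the calibration is good to about 2 mm. A picture is of the moment at which its call begins. There is no depth.
- ctrl.hand_in(): hands the job in; it is judged then, once.
The state is a dict: "t": time; "q": joint angles; "dq": joint speeds; "joint_efforts": joint torques, N m; "position": TCP position; "orientation": TCP orientation; "contact_force": force on the tool from outside, world axes, zero at the start; "moment": the same for the moment, N m; "gripper_width": finger opening in m; "grasp_force": force on a finger pad.
Only numpy, scipy, OpenCV 4.12 (cv2) and the standard library are available. Lean on these libraries where they do the work, as an engineer would, in place of code of your own. Each camera call takes 0.05 s, during which the arm holds its last target. There are 200 camera calls.

### The job

Clear the bench by sweeping the three loose hex nuts along the bench top with the fingertips into the low metal tray, through its open side and over the sloping lip, until each lies wholly on the tray's flat floor. Only push them along: do not grip, squeeze, pick up or carry any nut, and leave the small wooden block and the tape measure beside them where they are. Finish clear of everything.

Things in the scene. Friction and masses are not known exactly. Their poses are not given: they have to be found in the camera images.
- nut_1_center (a point): hexagonal steel nut lying flat, 36 mm across flats (41.6 mm across corners), 19 mm high, with a 24 mm hole, about 0.11 kg; loose. This point is its centre, half-way up (9.5 mm above what it lies on); z is the nut's axis. All three nuts are alike
- nut_2_center (a point): hexagonal steel nut lying flat, 36 mm across flats (41.6 mm across corners), 19 mm high, with a 24 mm hole, about 0.11 kg; loose. This point is its centre, half-way up (9.5 mm above what it lies on); z is the nut's axis. All three nuts are alike
- nut_3_center (a point): hexagonal steel nut lying flat, 36 mm across flats (41.6 mm across corners), 19 mm high, with a 24 mm hole, about 0.11 kg; loose. This point is its centre, half-way up (9.5 mm above what it lies on); z is the nut's axis. All three nuts are alike
- tray: low bare-metal tray fixed to the bench. Origin: centre of its underside, at bench height. Inside 240 mm wide (x) and 150 mm deep (y). No wall at y = -75 mm: there a lip slopes up from the bench to the 3 mm thick floor (y -75 to -50 mm). Other three sides: walls 3 mm thick, rim 29 mm above the bench. +y points from the open side to the back wall. Ears under 5 mm high stand out 17 mm from the side walls
- block_center (a point): brown wooden block, 50 x 60 x 40 mm high, loose, a bystander among the nuts; this point is its centre, 20 mm up
- tape_center (a point): yellow and black tape measure lying on its side, 62 x 85 x 37 mm high, loose, a bystander among the nuts; this point is about its centre, 18 mm up

How it is judged:
At the end, for the whole second after the job is handed in: Each nut is at rest in the tray, its centre at least 40 mm in from the front edge of the lip (tray y above -35 mm) and between the walls, lying no higher than 30 mm; block and tape measure within 20 mm of where they stood (y of nut_1_center in the frame of tray between -0.035 and 0.075 m and x of nut_1_center in the frame of tray between -0.12 and 0.12 m and height (world z) of each of nut_1_center, nut_2_center, nut_3_center below 0.03 m and linear speed of each of nut_1, nut_2, nut_3 below 0.02 m/s and y of nut_2_center in the frame of tray between -0.035 and 0.075 m and x of nut_2_center in the frame of tray between -0.12 and 0.12 m and y of nut_3_center in the frame of tray between -0.035 and 0.075 m and x of nut_3_center in the frame of tray between -0.12 and 0.12 m and distance of each of block_center, tape_center from where it was at the start of the episode below 0.02 m); the robot touches nothing.
It fails at once if a nut is gripped or pressed hard as it stands (the fingers' contact forces on it add up to over 30 N while it is still) ((contact force between the fingers and nut_1 above 30 N and linear speed of nut_1 below 0.01 m/s) or (contact force between the fingers and nut_2 above 30 N and linear speed of nut_2 below 0.01 m/s) or (contact force between the fingers and nut_3 above 30 N and linear speed of nut_3 below 0.01 m/s)).
It fails at once if a nut is lifted (its centre more than 35 mm above the bench) (height (world z) of any of nut_1_center, nut_2_center, nut_3_center above 0.035 m).
It fails at once if the wooden block or the tape measure is pushed away (more than 20 mm) (distance of any of block_center, tape_center from where it was at the start of the episode above 0.02 m).
It also fails if it takes over 67 s, if anything falls off the work surface, if the arm or the gripper's body presses on something with over 40 N, if the wrist force passes 120 N, or if a joint passes its speed limit or range.

## Working session

There is one attempt and no reset: what is moved stays moved. The work goes in short steps, Python scripts to look and compute and a shell command to move; the robot and the scene stay as the last step left them, time stands still between calls to the robot, and variables do not carry over. Pictures are saved under pics/ and viewed, at most 10 in all, crops included, and the job is handed in when it is done.

```bash
mkdir -p pics
cat > h.py <<'E'
import numpy as np, cv2
from station import sensors, eyes, ctrl
def snap(n,f):
    c=eyes.read_camera(n); cv2.imwrite(f,c["color"][...,::-1]); return c
def ray(c,u,v):
    K=np.array([[c["fx"],0,c["cx"]],[0,c["fy"],c["cy"]],[0,0,1.]])
    p=cv2.undistortPoints(np.array([[[u,v]]],float),K,np.array([c["k1"],0,0,0.]))[0,0]
    R=cv2.Rodrigues(np.array(c["rvec"],float))[0]; t=np.array(c["tvec"],float)
    return -R.T@t, R.T@np.array([p[0],p[1],1])
def atz(c,u,v,z):
    o,d=ray(c,u,v); return o+d*(z-o[2])/d[2]
def tri(c1,p1,c2,p2):
    (o1,d1),(o2,d2)=ray(c1,*p1),ray(c2,*p2)
    s=np.linalg.lstsq(np.c_[d1,-d2],o2-o1,rcond=None)[0]
    a,b=o1+d1*s[0],o2+d2*s[1]; return (a+b)/2,np.linalg.norm(a-b)
E
python3 - <<'E'
from h import *
import pickle
C={n:snap(n,f"pics/{n}0.png") for n in("top","side")}
pickle.dump(C,open("c0.pkl","wb"))
s=sensors.observe();print(s["t"],s["position"],s["orientation"],s["gripper_width"])
for n in C: print(n,ray(C[n],320,200))
E
```

```text
0.1 [ 0.21651916 -0.50525325  0.23079458] [-5.43402591e-04  9.79591413e-01  2.00998418e-01 -6.28519122e-05] 0.08556426107676092
top (array([ 0.41640127, -0.01330046,  0.99098078]), array([ 0.13793549, -0.02916299, -0.99039067]))
side (array([0.10127209, 0.68000587, 0.40506967]), array([ 0.50662582, -0.7719775 , -0.38435213]))
```

View pics/top0.png

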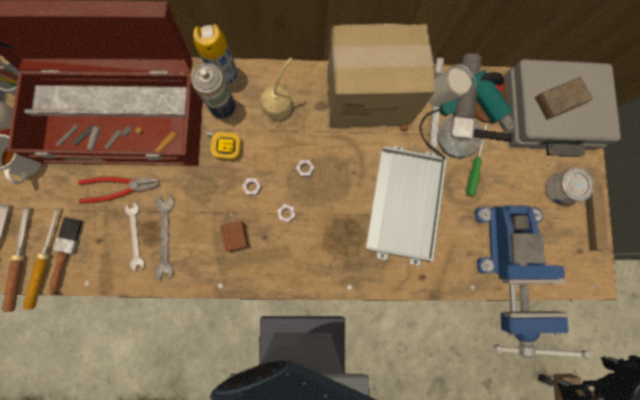

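View pics/side0.png

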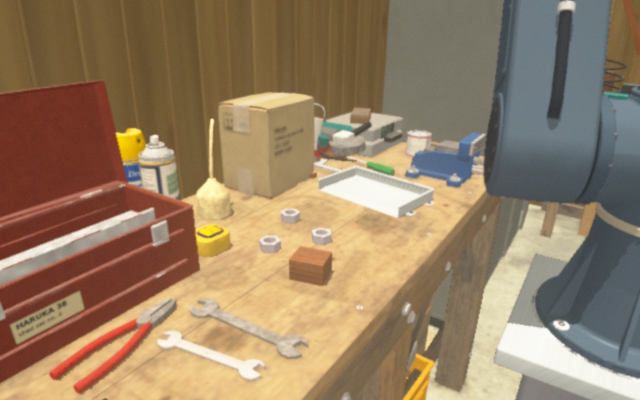

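The top view shows the nuts at about (252,186), (305,168) and (287,213), the block at (233,236) and the tape at (226,146). The tray is at about (407,205) with its open side to the left. The side view shows the same nuts at (270,243), (290,215) and (321,235).

Run:
```python
from h import *
import pickle
C=pickle.load(open("c0.pkl","rb"));T,S=C["top"],C["side"]
for n,a,b in (("A",(252,186),(270,243)),("B",(305,168),(290,215)),("C",(287,213),(321,235)),("blk",(233,236),(311,265)),("tape",(226,146),(212,240))):
    p,e=tri(T,a,S,b);print(n,p.round(3),round(e,4),atz(T,*a,.015).round(3))
print("tray")
for z,p in((0,(383,150)),(.029,(445,157)),(.029,(435,260)),(0,(368,248))):print(atz(T,*p,z).round(3))
big=cv2.resize(T["color"][130:270,195:455,::-1],None,fx=3,fy=3,interpolation=cv2.INTER_CUBIC);cv2.imwrite("pics/crop0.png",big)
```

```text
A [0.583 0.119 0.01 ] 0.0017 [0.583 0.118 0.015]
B [ 0.629 -0.006  0.01 ] 0.0011 [ 0.629 -0.005  0.015]
C [0.521 0.035 0.01 ] 0.0001 [0.52  0.035 0.015]
blk [0.463 0.156 0.021] 0.0031 [0.465 0.158 0.015]
tape [0.676 0.182 0.016] 0.0066 [0.679 0.184 0.015]
tray
[ 0.681 -0.195  0.   ]
[ 0.659 -0.34   0.029]
[ 0.416 -0.308  0.029]
[ 0.442 -0.157  0.   ]
```

View pics/crop0.png

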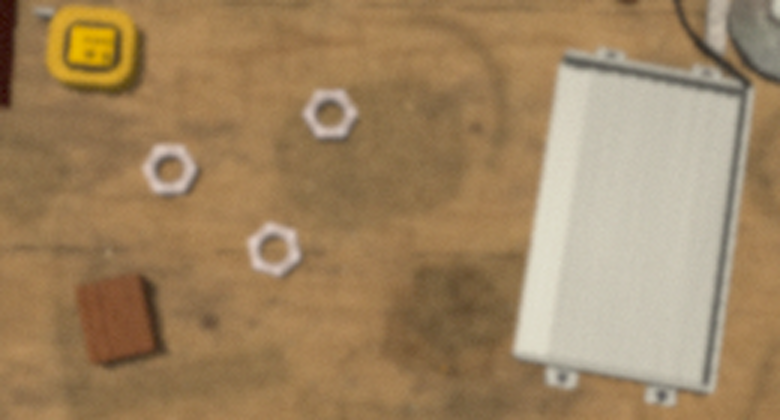

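```bash
cat >> h.py <<'E'
O=np.array([.550,-.250]); D=np.array([-.157,-.988]); D/=np.linalg.norm(D); X=np.array([D[1],-D[0]])
def tray(p): r=np.asarray(p)[:2]-O; return np.array([r@X,r@D])
def go(x,y,z):
    from scipy.spatial.transform import Rotation as R
    s=sensors.observe(); w,a,b,c=s["orientation"]; M=R.from_quat([a,b,c,w]).as_matrix()
    g=np.r_[O+x*X+y*D,z]; m=M[:,0]
    print("t",s["t"],"pos",s["position"].round(4),"tray",tray(s["position"]).round(4),"w",round(s["gripper_width"],4))
    print("offset mm",((g-s["position"])@M*1000).round(1),"yaw",round(float(np.arctan2(m[1],m[0])-np.arctan2(-D[1],-D[0])),4))
E
python3 -m handwheel '{"offset":[[0,0,0],[0,0,0],[0,0,0],[0,0,0],[0,0,0],[0,0,0],[0,0,0],[0,0,0]],"yaw":[-0.124,-0.124,-0.124,-0.124,-0.124,-0.124,-0.124,-0.124],"fingers":[-0.5,-0.5,-0.5,-0.5,-0.5,-0.5,-0.5,-0.5]}'
python3 -c "
from h import *
for n,p in dict(A=(.583,.119),B=(.629,-.006),C=(.521,.035)).items(): print(n,tray(p).round(3))
go(-.04,-.305,.1)"
```

```text
t: 0.77
position: [0.2166, -0.5053, 0.231]
orientation: [-0.0, 0.764, 0.645, 0.0]
contact_force: [0.4, -0.8, 0.6]
gripper_width: 0.0214
grasp_force: 0.0
A [ 0.025 -0.37 ]
B [-0.04  -0.253]
C [ 0.073 -0.277]
t 0.7667 pos [ 0.2166 -0.5053  0.231 ] tray [0.2892 0.3045] w 0.0214
offset mm [612.8 323.  131.2] yaw -0.0103
```

```bash
python3 -m handwheel '{"offset":[[25,13,0],[25,13,0],[25,13,0],[25,13,0],[25,13,0],[25,13,0],[25,13,0],[25,13,0]],"yaw":[-0.01,0,0,0,0,0,0,0],"fingers":[-0.5,-0.5,-0.5,-0.5,-0.5,-0.5,-0.5,-0.5]}' | head -2
python3 -m handwheel '{"offset":[[25,13,0],[25,13,0],[25,13,0],[25,13,0],[25,13,0],[25,13,0],[25,13,0],[25,13,0]],"yaw":[0,0,0,0,0,0,0,0],"fingers":[-0.5,-0.5,-0.5,-0.5,-0.5,-0.5,-0.5,-0.5]}' | head -2
python3 -m handwheel '{"offset":[[25,13,0],[25,13,0],[25,13,10],[25,13,20],[25,13,20],[25,13,20],[25,13,20],[25,13,10]],"yaw":[0,0,0,0,0,0,0,0],"fingers":[-0.5,-0.5,-0.5,-0.5,-0.5,-0.5,-0.5,-0.5]}' | head -2
python3 - <<'E'
from h import *
go(-.04,-.305,.005)
c=snap("wrist","pics/w1.png")
import pickle;pickle.dump(c,open("w1.pkl","wb"))
E
```

```text
t: 1.43
position: [0.3526, -0.3241, 0.2311]
t: 2.1
position: [0.4879, -0.1437, 0.2311]
t: 2.77
position: [0.6221, 0.0366, 0.1284]
t 2.7667 pos [0.6221 0.0366 0.1284] tray [-0.0262 -0.2943] w 0.0213
offset mm [ 10.8  14.1 123.3] yaw -0.0064
```

View pics/w1.png

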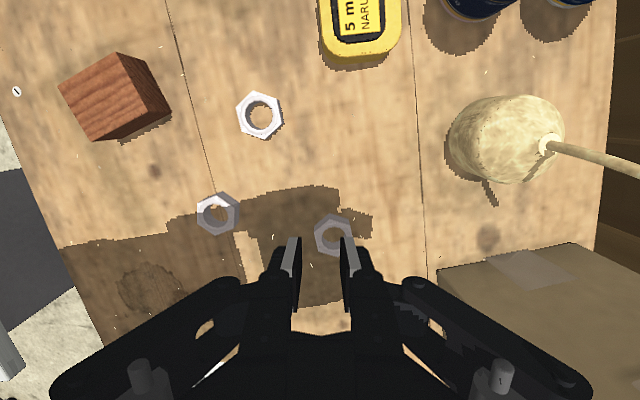

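The wrist view shows nut A at (259,114), C at (216,212) and B at (333,235). The path behind B is clear, and the box is only at lower right.

```bash
python3 - <<'E'
from h import *
import pickle;c=pickle.load(open("w1.pkl","rb"))
for n,p in dict(A=(259,115),C=(217,213),B=(333,235)).items():
    q=atz(c,*p,.012);print(n,q.round(3),tray(q).round(3))
E
python3 -m handwheel '{"offset":[[5,7,0],[6,7,15],[0,0,20],[0,0,20],[0,0,20],[0,0,20],[0,0,14],[0,0,10]],"yaw":[-0.006,0,0,0,0,0,0,0],"fingers":[-0.5,-0.5,-0.5,-0.5,-0.5,-0.5,-0.5,-0.5]}'
python3 -c "
from h import *
go(-.04,-.305,.005)"
```

```text
A [0.579 0.12  0.012] [ 0.03 -0.37]
C [0.517 0.037 0.012] [ 0.077 -0.279]
B [ 0.626 -0.004  0.012] [-0.037 -0.255]
t: 3.48
position: [0.6379, 0.0434, 0.0112]
orientation: [-0.0, 0.761, 0.649, -0.0]
contact_force: [0.8, -0.0, 0.6]
gripper_width: 0.0211
grasp_force: 0.0
t 3.4833 pos [0.6379 0.0434 0.0112] tray [-0.0408 -0.3035] w 0.0211
offset mm [ 1.5 -0.8  6.2] yaw -0.0008
```

```bash
python3 -m handwheel '{"offset":[[0,-3,3],[0,0,3],[-6,0,0],[-6,0,0],[-8,0,0],[-8,0,0],[-10,0,0],[-10,0,0]],"yaw":[0,0,0,0,0,0,0,0],"fingers":[-0.5,-0.5,-0.5,-0.5,-0.5,-0.5,-0.5,-0.5]}'
python3 -m handwheel '{"offset":[[-10,0,0],[-10,0,0],[-10,0,0],[-10,0,0],[-10,0,0],[-10,0,0],[-10,0,0],[-10,0,0]],"yaw":[0,0,0,0,0,0,0,0],"fingers":[-0.5,-0.5,-0.5,-0.5,-0.5,-0.5,-0.5,-0.5]}'
python3 - <<'E'
from h import *
go(-.037,0,.009)
c=snap("wrist","pics/w2.png")
E
```

```text
t: 4.15
position: [0.6278, -0.0041, 0.0068]
orientation: [0.0, 0.761, 0.649, 0.0]
contact_force: [0.2, 1.7, 0.7]
gripper_width: 0.0216
grasp_force: 1.0
t: 4.82
position: [0.6149, -0.083, 0.0063]
orientation: [-0.0, 0.761, 0.649, -0.0]
contact_force: [0.8, 2.7, 2.1]
gripper_width: 0.0213
grasp_force: 1.0
t 4.8167 pos [ 0.6149 -0.083   0.0063] tray [-0.0379 -0.1751] w 0.0213
offset mm [-175.1   -0.8   -2.7] yaw -0.0004
```

View pics/w2.png

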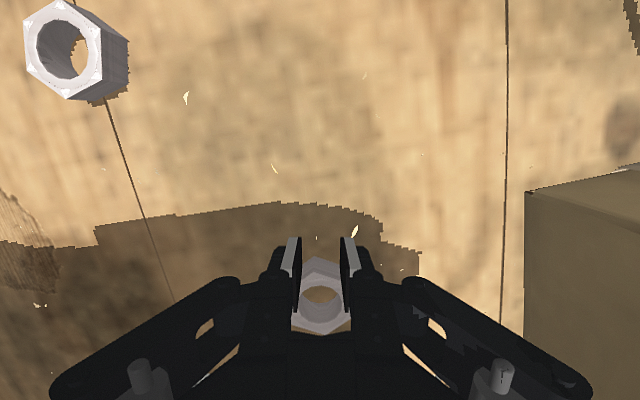

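The nut sits centred ahead of the fingers at (322,295), with a corner between them, so it is well captured. I'll carry on over the lip.

```bash
python3 -m handwheel '{"offset":[[-10,0,0],[-10,0,0],[-10,0,0],[-10,0,-1],[-10,0,-1],[-10,0,-1],[-10,0,-1],[-10,0,0]],"yaw":[0,0,0,0,0,0,0,0],"fingers":[-0.5,-0.5,-0.5,-0.5,-0.5,-0.5,-0.5,-0.5]}'
python3 -m handwheel '{"offset":[[-10,0,0],[-10,0,0],[-10,0,0],[-10,0,0],[-10,0,0],[-10,0,0],[-10,0,0],[-10,0,0]],"yaw":[0,0,0,0,0,0,0,0],"fingers":[-0.5,-0.5,-0.5,-0.5,-0.5,-0.5,-0.5,-0.5]}'
python3 -m handwheel '{"offset":[[-8,0,0],[-6,0,0],[-4,0,0],[0,0,0],[10,0,0],[10,0,-10],[10,0,-30],[0,0,-30]],"yaw":[0,0,0,0,0,0,0,0],"fingers":[-0.5,-0.5,-0.5,-0.5,-0.5,-0.5,-0.5,-0.5]}'
python3 - <<'E'
from h import *
go(.075,-.325,.08)
c=snap("top","pics/t2.png")
cv2.imwrite("pics/t2c.png",cv2.resize(c["color"][130:270,195:455,::-1],None,fx=3,fy=3))
E
```

```text
t: 5.53
position: [0.6024, -0.1621, 0.0105]
orientation: [0.0, 0.761, 0.649, 0.0]
contact_force: [0.5, 1.0, -1.1]
gripper_width: 0.0215
grasp_force: 0.4
t: 6.2
position: [0.5898, -0.241, 0.0103]
orientation: [0.0, 0.761, 0.649, 0.0]
contact_force: [0.3, 1.4, 0.9]
gripper_width: 0.0216
grasp_force: 1.0
t: 6.87
position: [0.5914, -0.2249, 0.0806]
orientation: [-0.002, 0.76, 0.65, -0.001]
contact_force: [-0.4, 0.4, 1.2]
gripper_width: 0.0215
grasp_force: 0.0
t 6.8667 pos [ 0.5914 -0.2249  0.0806] tray [-0.0369 -0.0313] w 0.0215
offset mm [ 293.9 -111.5    1.2] yaw 0.0017
```

View pics/t2c.png

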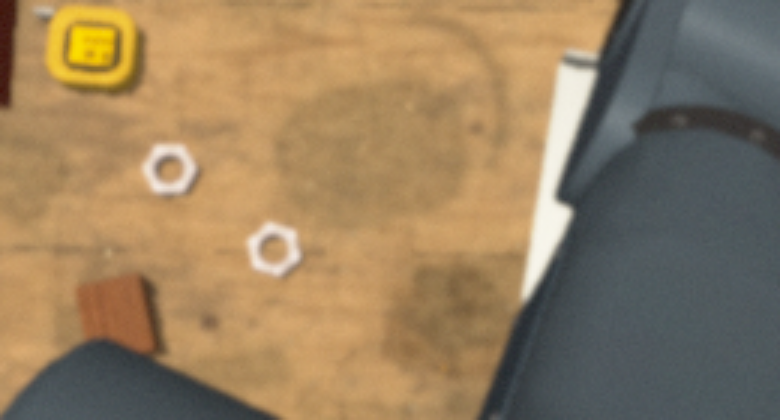

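Nut B was pushed into the tray, though the arm hides it in this view. A at (170,170), C at (275,248), the block and the tape have not moved. Now C.

```bash
python3 -m handwheel '{"offset":[[30,-11,0],[30,-11,0],[30,-11,0],[30,-11,0],[30,-11,0],[30,-11,0],[30,-11,0],[30,-11,0]],"yaw":[0.002,0,0,0,0,0,0,0],"fingers":[-0.5,-0.5,-0.5,-0.5,-0.5,-0.5,-0.5,-0.5]}' | head -2
python3 -m handwheel '{"offset":[[25,-12,0],[25,-12,0],[0,0,0],[0,0,15],[0,0,20],[0,0,15],[0,0,10],[0,0,5]],"yaw":[0,0,0,0,0,0,0,0],"fingers":[-0.5,-0.5,-0.5,-0.5,-0.5,-0.5,-0.5,-0.5]}' 
python3 -c "
from h import *
go(.075,-.322,.006)"
```

```text
t: 7.58
position: [0.5424, 0.0253, 0.081]
t: 8.25
position: [0.5268, 0.0764, 0.0145]
orientation: [-0.0, 0.761, 0.649, -0.0]
contact_force: [-0.8, 0.3, -0.2]
gripper_width: 0.0213
grasp_force: 0.0
t 8.25 pos [0.5268 0.0764 0.0145] tray [ 0.0741 -0.3187] w 0.0213
offset mm [ 3.3 -0.9  8.5] yaw -0.0018
```

```bash
python3 -m handwheel '{"offset":[[0,-1,4],[0,0,4],[-6,0,0],[-6,0,0],[-8,0,0],[-8,0,0],[-10,0,0],[-10,0,0]],"yaw":[0,0,0,0,0,0,0,0],"fingers":[-0.5,-0.5,-0.5,-0.5,-0.5,-0.5,-0.5,-0.5]}'
python3 -m handwheel '{"offset":[[-10,0,0],[-10,0,0],[-10,0,0],[-10,0,0],[-10,0,0],[-10,0,0],[-10,0,0],[-10,0,0]],"yaw":[0,0,0,0,0,0,0,0],"fingers":[-0.5,-0.5,-0.5,-0.5,-0.5,-0.5,-0.5,-0.5]}'
python3 - <<'E'
from h import *
go(.075,.005,.01)
c=snap("wrist","pics/w3.png")
E
```

```text
t: 8.92
position: [0.5188, 0.0276, 0.0076]
orientation: [0.0, 0.761, 0.648, 0.0]
contact_force: [0.4, 0.8, 0.4]
gripper_width: 0.0214
grasp_force: 0.7
t: 9.58
position: [0.5058, -0.0512, 0.0073]
orientation: [-0.0, 0.761, 0.648, -0.0]
contact_force: [0.6, 1.8, 0.4]
gripper_width: 0.0213
grasp_force: 0.9
t 9.5833 pos [ 0.5058 -0.0512  0.0073] tray [ 0.0748 -0.1894] w 0.0213
offset mm [-194.4    0.3   -2.7] yaw -0.0024
```

View pics/w3.png

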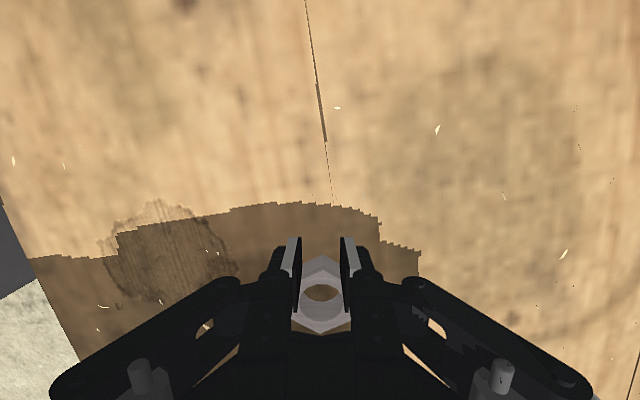

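Nut C is captured and centred at (322,295). I'll carry on.

```bash
python3 -m handwheel '{"offset":[[-10,0,0],[-10,0,0],[-10,0,0],[-10,0,0],[-10,0,-1],[-10,0,-1],[-10,0,-1],[-10,0,0]],"yaw":[0,0,0,0,0,0,0,0],"fingers":[-0.5,-0.5,-0.5,-0.5,-0.5,-0.5,-0.5,-0.5]}'
python3 -m handwheel '{"offset":[[-10,0,0],[-10,0,0],[-10,0,0],[-10,0,0],[-10,0,0],[-10,0,0],[-10,0,0],[-10,0,0]],"yaw":[0,0,0,0,0,0,0,0],"fingers":[-0.5,-0.5,-0.5,-0.5,-0.5,-0.5,-0.5,-0.5]}'
python3 -m handwheel '{"offset":[[-10,0,0],[-10,0,0],[-8,0,0],[-5,0,0],[0,0,0],[10,0,0],[10,0,-10],[10,0,-30]],"yaw":[0,0,0,0,0,0,0,0],"fingers":[-0.5,-0.5,-0.5,-0.5,-0.5,-0.5,-0.5,-0.5]}'
python3 -m handwheel '{"offset":[[20,0,-30],[30,0,0],[30,0,0],[30,0,0],[30,0,0],[30,0,0],[30,0,0],[30,0,0]],"yaw":[0,0,0,0,0,0,0,0],"fingers":[-0.5,-0.5,-0.5,-0.5,-0.5,-0.5,-0.5,-0.5]}'
python3 - <<'E'
from h import *
go(.028,-.418,.08)
E
```

```text
t: 10.3
position: [0.4931, -0.1303, 0.0105]
orientation: [0.0, 0.761, 0.648, 0.0]
contact_force: [0.8, 1.1, -0.7]
gripper_width: 0.0215
grasp_force: 0.3
t: 10.97
position: [0.4803, -0.2092, 0.0103]
orientation: [-0.0, 0.761, 0.648, -0.0]
contact_force: [-0.6, 1.5, 1.5]
gripper_width: 0.0215
grasp_force: 0.5
t: 11.63
position: [0.4782, -0.2086, 0.0482]
orientation: [-0.003, 0.761, 0.648, -0.001]
contact_force: [-0.1, 0.2, -0.7]
gripper_width: 0.0211
grasp_force: 0.0
t: 12.3
position: [0.5162, 0.0188, 0.081]
orientation: [0.0, 0.761, 0.649, 0.0]
contact_force: [-0.1, 0.1, -0.2]
gripper_width: 0.0214
grasp_force: 0.0
t 12.3 pos [0.5162 0.0188 0.081 ] tray [ 0.0755 -0.2602] w 0.0214
offset mm [157.9  47.3   1.1] yaw -0.0012
```

```bash
python3 -m handwheel '{"offset":[[26,8,0],[26,8,0],[26,8,0],[26,8,0],[26,8,0],[24,7,0],[0,0,0],[0,0,10]],"yaw":[0,0,0,0,0,0,0,0],"fingers":[-0.5,-0.5,-0.5,-0.5,-0.5,-0.5,-0.5,-0.5]}'
python3 - <<'E'
from h import *
go(.028,-.418,.006)
c=snap("wrist","pics/w4.png")
E
```

```text
t: 12.97
position: [0.588, 0.1629, 0.072]
orientation: [0.001, 0.76, 0.649, 0.001]
contact_force: [0.0, -0.7, 0.3]
gripper_width: 0.0215
grasp_force: 0.0
t 12.9667 pos [0.588  0.1629 0.072 ] tray [ 0.0273 -0.4137] w 0.0215
offset mm [ 4.2 -0.9 66. ] yaw 0.0005
```

View pics/w4.png

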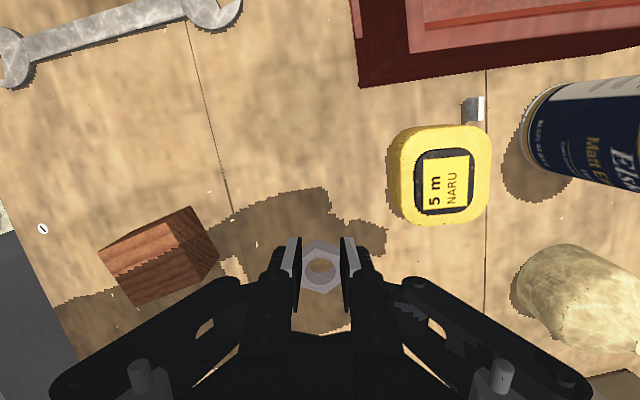

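Nut A is centred between the fingertips at (322,268). The block at (160,255) and the tape at (440,175) are well off to the sides, so I'll lower and push.

```bash
python3 -m handwheel '{"offset":[[3,0,15],[0,0,15],[0,0,12],[0,0,10],[0,0,8],[0,0,6],[0,0,0],[-6,0,0]],"yaw":[0,0,0,0,0,0,0,0],"fingers":[-0.5,-0.5,-0.5,-0.5,-0.5,-0.5,-0.5,-0.5]}' 
python3 -m handwheel '{"offset":[[-6,0,0],[-6,0,0],[-8,0,0],[-10,0,0],[-10,0,0],[-10,0,0],[-10,0,0],[-10,0,0]],"yaw":[0,0,0,0,0,0,0,0],"fingers":[-0.5,-0.5,-0.5,-0.5,-0.5,-0.5,-0.5,-0.5]}'
python3 -m handwheel '{"offset":[[-10,0,0],[-10,0,0],[-10,0,0],[-10,0,0],[-10,0,0],[-10,0,0],[-10,0,0],[-10,0,0]],"yaw":[0,0,0,0,0,0,0,0],"fingers":[-0.5,-0.5,-0.5,-0.5,-0.5,-0.5,-0.5,-0.5]}'
python3 -m handwheel '{"offset":[[-10,0,0],[-10,0,0],[-10,0,0],[-10,0,0],[-10,0,0],[-10,0,0],[-10,0,0],[-10,0,0]],"yaw":[0,0,0,0,0,0,0,0],"fingers":[-0.5,-0.5,-0.5,-0.5,-0.5,-0.5,-0.5,-0.5]}'
python3 - <<'E'
from h import *
go(.028,-.02,.01)
c=snap("wrist","pics/w5.png")
E
```

```text
t: 13.68
position: [0.5873, 0.1579, 0.0043]
orientation: [0.0, 0.761, 0.649, 0.0]
contact_force: [0.4, 0.3, 0.3]
gripper_width: 0.0213
grasp_force: 0.0
t: 14.35
position: [0.5759, 0.0872, 0.0044]
orientation: [0.0, 0.761, 0.648, 0.0]
contact_force: [-0.4, 1.6, 1.9]
gripper_width: 0.0215
grasp_force: 0.7
t: 15.02
position: [0.5631, 0.0084, 0.0043]
orientation: [0.0, 0.761, 0.648, 0.0]
contact_force: [0.2, 1.3, 2.0]
gripper_width: 0.0214
grasp_force: 0.7
t: 15.68
position: [0.5503, -0.0705, 0.0043]
orientation: [-0.0, 0.761, 0.648, -0.0]
contact_force: [-0.4, 1.7, 0.8]
gripper_width: 0.0213
grasp_force: 0.7
t 15.6833 pos [ 0.5503 -0.0705  0.0043] tray [ 0.0279 -0.1773] w 0.0213
offset mm [-157.3    0.3   -5.7] yaw -0.0024
```

View pics/w5.png

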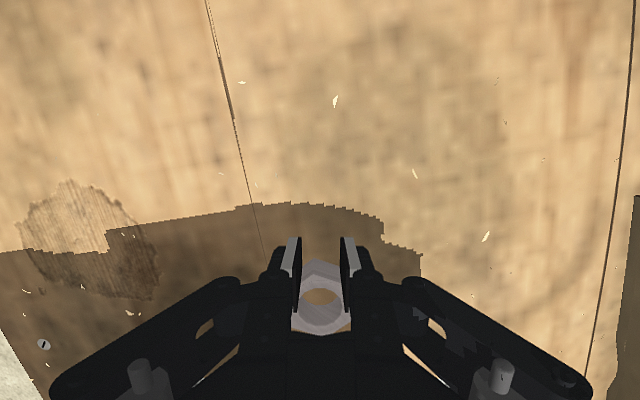

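Nut A is still captured at (322,300). I'll push it the last 157 mm, then back off and rise clear.

```bash
python3 -m handwheel '{"offset":[[-10,0,0],[-10,0,-1],[-10,0,-1],[-10,0,-1],[-10,0,-1],[-10,0,-1],[-10,0,-1],[-10,0,0]],"yaw":[0,0,0,0,0,0,0,0],"fingers":[-0.5,-0.5,-0.5,-0.5,-0.5,-0.5,-0.5,-0.5]}'
python3 -m handwheel '{"offset":[[-10,0,0],[-10,0,0],[-10,0,0],[-10,0,0],[-10,0,0],[-10,0,0],[-8,0,0],[-5,0,0]],"yaw":[0,0,0,0,0,0,0,0],"fingers":[-0.5,-0.5,-0.5,-0.5,-0.5,-0.5,-0.5,-0.5]}'
python3 -m handwheel '{"offset":[[0,0,0],[10,0,0],[10,0,-5],[10,0,-20],[20,0,-30],[30,0,-20],[30,0,-20],[30,0,-20]],"yaw":[0,0,0,0,0,0,0,0],"fingers":[-0.5,-0.5,-0.5,-0.5,-0.5,-0.5,-0.5,-0.5]}'
python3 -m handwheel '{"offset":[[30,0,0],[30,0,0],[30,0,0],[30,0,0],[30,0,0],[30,0,0],[0,0,0],[0,0,0]],"yaw":[0,0,0,0,0,0,0,0],"fingers":[-0.5,-0.5,-0.5,-0.5,-0.5,-0.5,-0.5,-0.5]}'
python3 - <<'E'
from h import *
import pickle
C={n:snap(n,f"pics/{n}9.png") for n in("top","side")};pickle.dump(C,open("c9.pkl","wb"))
a=cv2.resize(C["top"]["color"][130:270,195:455,::-1],None,fx=3,fy=3)[:, :780]
b=cv2.resize(C["side"]["color"][150:220,300:480,::-1],None,fx=2,fy=2); b=cv2.copyMakeBorder(b,0,0,0,780-360,cv2.BORDER_CONSTANT)
cv2.imwrite("pics/f.png",np.vstack([a,b]))
E
```

```text
t: 16.4
position: [0.5377, -0.1496, 0.0105]
orientation: [0.0, 0.761, 0.648, 0.0]
contact_force: [0.2, 0.6, 0.6]
gripper_width: 0.0214
grasp_force: 0.2
t: 17.07
position: [0.5259, -0.2218, 0.0103]
orientation: [0.0, 0.762, 0.648, 0.0]
contact_force: [0.3, 1.0, -0.3]
gripper_width: 0.0214
grasp_force: 0.4
t: 17.73
position: [0.5482, -0.0797, 0.1267]
orientation: [0.0, 0.761, 0.649, 0.0]
contact_force: [0.4, -0.3, -0.4]
gripper_width: 0.0212
grasp_force: 0.0
t: 18.4
position: [0.5765, 0.0978, 0.1254]
orientation: [-0.0, 0.76, 0.65, -0.0]
contact_force: [0.5, 0.7, 0.4]
gripper_width: 0.0217
grasp_force: 0.0
```

View pics/f.png

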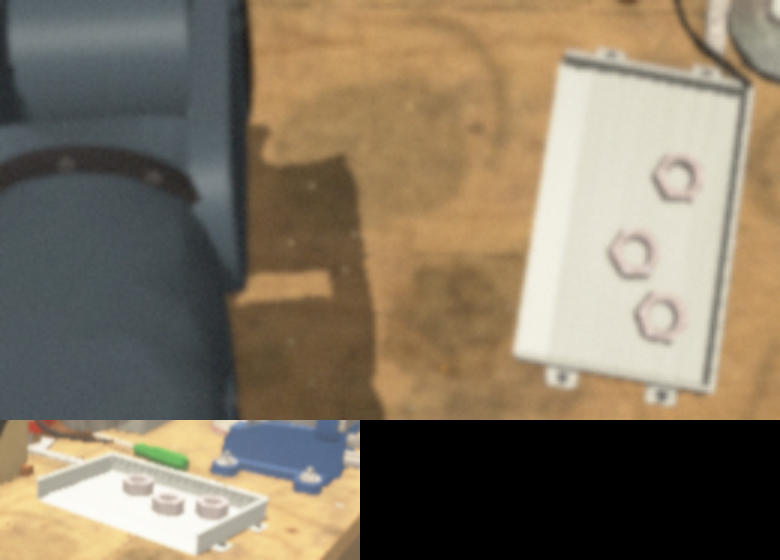

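All three nuts lie flat well inside the tray, at about (677,178), (632,255) and (658,318) in the crop. The block and tape were never touched, and the gripper is 125 mm up and clear.

Run:
```python
from h import *
import pickle
c=pickle.load(open("c9.pkl","rb"))["top"]
for p in((677,178),(632,255),(658,318)): print(tray(atz(c,195+p[0]/3,130+p[1]/3,.017)).round(3))
print(ctrl.hand_in())
```

```text
[-0.036  0.026]
[ 0.031 -0.001]
[0.076 0.026]
the job is handed in; nothing more can be done
None
```

I swept all three nuts onto the tray's flat floor (tray y about 26, −1 and 26 mm, against the −35 mm limit), the fingers never went near the block or tape, and I handed the job in at about 18.5 s with the gripper clear; the hand-in returned no verdict.

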